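# Select the slot filter on the strain viewer

## Task

On the glass strain viewer, push the turret's tabs with a fingertip (either way round, in as many pushes as you like) until the filter with the long narrow slot has its tab square in front of the small brass pointer. Only then press the lamp button right in and let it go, leaving the turret set. Only push and touch: do not pinch a tab, and leave the other things on the bench where they are.

Things in the scene. Friction and masses are not known exactly. Their poses are not given: they have to be found in the camera images.
- viewer: Strain viewer, fixed on the bench: white housing, grey deck 50 mm above the table, spanning -165..130 mm in x, -130..200 mm in y. Origin on the turret's vertical axis at table height; own x points away from the pointer, z up. On the deck a flat black turret disc, radius 90 mm, top at 63 mm, with four white filter windows, each with its own grey plastic tab on the rim.
- turret (a joint): Turn of the turret, rad, counter-clockwise from above; 0 or any whole turn = slot at the pointer. No stops or clicks, stays where left; takes 0.2 N m (2 N at 98 mm radius). Windows counter-clockwise, 90 degrees apart: narrow slot (44 x 10 mm, along the radius), large round (42 mm), square (36 mm), two small rounds side by side (20 mm each); centres 44 mm from the axis.
- slot_tab (a point): Outer end of the slot filter's tab at its top edge, 112 mm from the axis, 87 mm above the table; turns with the turret. All four tabs are alike, upright, at the angle of their window: from 74 to 112 mm from the axis, 12 mm thick, from the disc's top (63 mm) to 87 mm above the table. Between tabs nothing stands above the disc by more than 3 mm.
- pointer (a point): Tip of the fixed brass pointer on the deck, on the viewer's -x side, 118 mm from the turret's axis, 61 mm above the table, pointing at the axis. The pointer is no higher than the disc.
- tab_ccw_faces: The side faces of the four tabs that look counter-clockwise (pushed on to turn the turret clockwise); turns with the turret, origin on the turret's axis at table height.
- tab_cw_faces: The side faces of the four tabs that look clockwise (pushed on to turn the turret counter-clockwise); turns with the turret, origin on the turret's axis at table height. Pressing on both kinds of face at once is a pinch.
- lamp_button (a joint): Travel of the lamp button, m: 0 up, 0.006 fully in; springs back; fully in takes 4 N.
- lamp_button_top (a point): Centre of the top of the lamp button, a grey round button 28 mm across in a black housing on the deck, 60 mm towards the pointer's side and 160 mm in +y from the turret's axis (viewer axes). Pressed straight down.
- loupe: Bystander, to be left alone: aluminium magnifier, a stepped cylinder 36 mm across and 26 mm tall, standing on the housing's deck; origin under its centre.
- glass_tile: Bystander, to be left alone: green glass tile 50 x 50 x 8 mm, flat on the table beside the viewer; origin under its centre.
- jar: Bystander, to be left alone: jar with a steel cap, 56 mm across, 85 mm tall; origin under its centre.
- screwdriver: Bystander, to be left alone: screwdriver lying behind the viewer, about 200 mm long, along its own x; origin near the middle.
- mug: Bystander, to be left alone: white mug, 76 mm across, 90 mm tall; origin under its centre.
- pliers: Bystander, to be left alone: pliers lying on the table, 150 mm long along x, origin at the pivot.
- brush: Bystander, to be left alone: brush lying on the table, along its own x.

How it is judged:
On the way, in this order (a step that is already met when the one before it is completed fails the run):
1. the slot filter's tab is at the pointer and the turret stands still, the button still up (horizontal distance between slot_tab and pointer below 0.0115 m and velocity of joint turret between -0.08 and 0.08 rad/s and value of joint lamp_button below 0.002 m), for 0.3 s.
2. the lamp button is pressed right in with the slot filter at the pointer (horizontal distance between slot_tab and pointer below 0.0115 m and value of joint lamp_button above 0.0045 m), for 0.05 s.
At the end, for the whole second after the job is handed in: The end of the slot filter's tab lies within 11.5 mm (horizontally) of the pointer's tip, 6 mm being the gap when in line, so about 5 degrees either way; the turret stands still and the lamp button is up again (less than 2 mm in), after having been pressed at least 4.5 mm (all of step 1); the robot touches nothing.
It fails at once if the lamp button is pressed before the slot filter is at the pointer (value of joint lamp_button above 0.003 m and not (horizontal distance between slot_tab and pointer below 0.0115 m)).
It fails at once if a tab is pinched: fingers press on both sides of the tabs at once (contact force between each of tab_ccw_faces, tab_cw_faces and the fingers above 1 N).
It fails at once if a bystander is lifted or moved by more than 20 mm (distance of any of loupe, glass_tile, jar, screwdriver, mug, pliers, brush from where it was at the start of the episode above 0.02 m).
It also fails if it takes over 69 s, if anything falls off the work surface, if the arm or the gripper's body presses on something with over 40 N, if the wrist force passes 120 N, or if a joint passes its speed limit or range.

## Robot

A 6-joint arm with a two-finger parallel gripper is mounted at the origin on the work surface. World frame = base frame: x ahead of the robot, y to its left, z up, the work surface at z = 0. Lengths are in m, angles in rad, forces in N, time in s.
With the tool pointing down it reaches from about 0.35 to 0.775 m from the base axis. Payload 5.5 kg.
Tool frame: the origin (TCP) lies midway between the tips of the shut fingers; the grasp point (between the pads) lies grasp_offset behind it (grasp_offset is the distance from the TCP to the grasp point, in m); z points along the fingers, y is the line along which they close (so a half turn about z gives the same grasp; the last joint's range is limited). The gripper opens to 85 mm and grips with 20 to 120 N. Pads are 22 mm wide; open, the fingers measure 114 mm over their backs; the gripper's body (76 mm by 85 mm) begins 54 mm behind the grasp point. The pads swing forward as they close: fully open they stand 13 mm farther back than shut.
Start: joints at [1.07, 0.313, 0.046, 1.304, 0, 1.431], TCP at [0.203, 0.538, 0.231] pointing down, gripper open.
Joint ranges: [-2.76, 2.76], [-0.86, 1.69], [-1.03, 1.26], [-2.2, 2.34], [-1.47, 1.5], [-3.14, 3.14]. Speed limits (rad/s): [2.57, 2.57, 3.14, 3.14, 3.14, 3.14].

## Interface

Orientations are given as a unit quaternion [w, x, y, z].
In Python, from workcell import * gives the robot as it stands.
- The arm moves only by the tool step_arm, never from a script. Its argument "deltas" is a list of rows, each a list of 7 numbers: the shift along the world's x, y, z in mm, then the turn, a rotation vector about the world's x, y, z in degrees, then the gripper's target within -1 to 1 (fully open at 1, half-way at 0, shut at -1). A call has 1 to 5 rows; each row shifts and turns the commanded pose from where the row before left it; what a row does not reach is not made up. A row lasts 1/10 s, in which the tool goes at most 50 mm and 8.59 degrees, less where a joint would pass 70% of its speed; a pose out of reach is approached as far as the arm can. A call is refused whole if a number of a shift passes 50 or a number of a turn 8.59, either way. A call with a gripper value outside its range is refused whole. The fingers move at their own pace and stop on an object; "newtons" is the grip in N (left out, the last holds). Time passes only in rows, so rows that do not move let the fingers close. It gives the time, the measured TCP pose, the force, the opening and the grip force at its end, in the units of the state.
- get_state(): the state, without advancing time (a new reading comes with each control period).
- read_camera(name): name is "scene" or "top" or "wrist"; returns a dict with "image" (480x640x3 uint8, red, green, blue), "z_map" (480x640 float32, m along the optical axis (not along the pixel's ray), 0 where there is no reading), "K" (3x3 intrinsics, pixels), "world_from_camera" (4x4, takes a point from camera to world coordinates). Camera axes: x right, y down, z forward; pixel columns grow to the right and rows downward; lengths in m; the calibration is good to about 2 mm. A picture is of the moment at which its call begins.
- hand_in(): hands the job in; it is judged then, once.
The state is a dict: "clock": time; "joint_pos": joint angles; "qvel": joint speeds; "tau": joint torques, N m; "tcp_pos": TCP position; "orientation": TCP orientation; "wrist_force": force on the tool from outside, world axes, zero at the start; "ft_torque": the same for the moment, N m; "finger_gap": finger opening in m; "grip_force": force on a finger pad.
Only numpy, scipy, OpenCV 4.12 (cv2) and the standard library are available. Lean on these libraries where they do the work, as an engineer would, in place of code of your own. Each camera call takes 0.05 s, during which the arm holds its last target. There are 200 camera calls.

## Working session

There is one attempt and no reset: what is moved stays moved. The work goes in short steps, Python scripts to look and compute and a tool call to move; the robot and the scene stay as the last step left them, time stands still between calls to the robot, and variables do not carry over. Pictures are saved under pics/ and viewed, at most 10 in all, crops included, and the job is handed in when it is done.

Besides the shell and the picture viewer there is one more tool, called after "Emit:" as name(argument=value, ...), one argument or row to a line, values as JSON. step_arm: Moves the arm, as the interface text tells. Its arguments: {"type":"object","properties":{"deltas":{"type":"array","items":{"type":"array","items":{"type":"number"}}},"newtons":{"type":"number"}},"required":["deltas"]}

```bash
mkdir -p pics
cat > h.py <<'E'
from workcell import *
import numpy as np, cv2
def snap(n,f):
    c=read_camera(n); cv2.imwrite('pics/'+f,c['image'][:,:,::-1]); np.savez('pics/'+f+'.npz',**c); return c
def ray(c,u,v,z):
    K=c['K'];T=c['world_from_camera'];d=T[:3,:3]@np.linalg.solve(K,[u,v,1.]);o=T[:3,3]
    return o+d*(z-o[2])/d[2]
def proj(c,p):
    T=np.linalg.inv(c['world_from_camera']);q=c['K']@(T[:3,:3]@np.array(p)+T[:3,3]);return q[:2]/q[2]
E
python3 - <<'E'
from h import *
snap('top','top1.png');snap('scene','scene1.png');s=get_state();print(s)
E
```

```text
{'clock': 0.1, 'joint_pos': array([ 1.07038307e+00,  3.13887130e-01,  4.50929691e-02,  1.30358935e+00,
       -1.91996304e-05,  1.43119633e+00]), 'qvel': array([-5.39069150e-05, -1.65895953e-03,  2.92803773e-03,  1.07686124e-03,
       -1.81173685e-04,  1.41984696e-03]), 'tau': array([ 1.96660709e-03, -4.81726956e+01,  2.99242437e+01,  1.27628751e-02,
       -1.07123205e-04, -4.82769408e-06]), 'tcp_pos': array([0.20279124, 0.53757079, 0.23051991]), 'orientation': array([-2.40530792e-04,  1.79429553e-01,  9.83770504e-01, -7.56326108e-04]), 'wrist_force': array([-0.62733035,  0.7926753 ,  0.25315962]), 'ft_torque': array([ 0.01140163, -0.00634583,  0.03780565]), 'grip_force': 0.0, 'finger_gap': 0.08581621184171778}
```

View pics/top1.png

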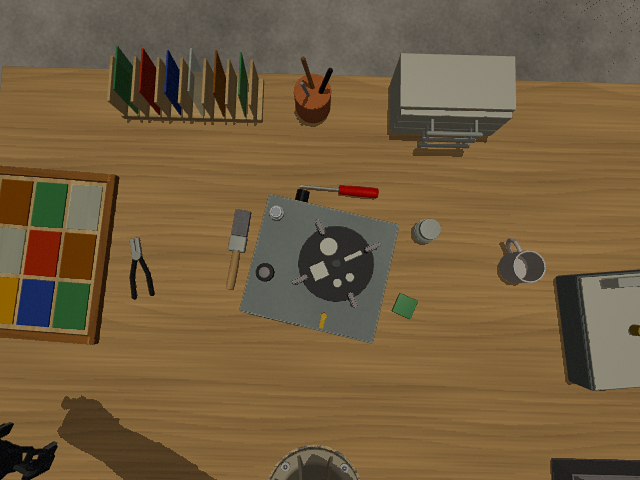

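View pics/scene1.png

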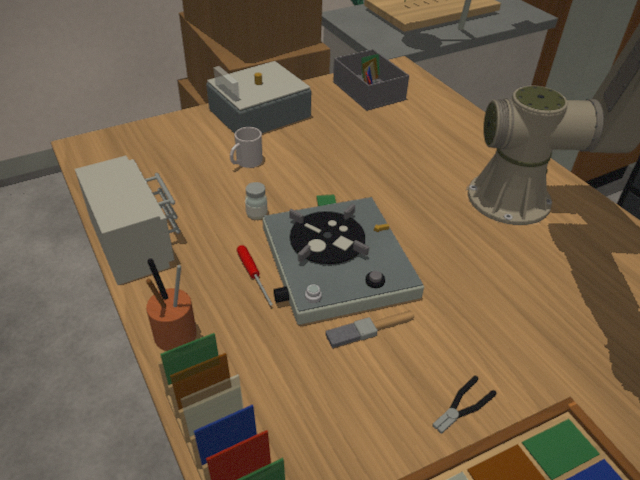

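The top view has the turret centre near (336,264), pointer (323,320), slot window (353,257) with its tab at about (373,246), button (265,272) and loupe (277,212). The scene view agrees. Next I'll turn these into world positions.

```bash
cat >> h.py <<'E'
def measure(c, verbose=True):
    im=c['image'].astype(int); hsv=cv2.cvtColor(c['image'],cv2.COLOR_RGB2HSV)
    return im,hsv
E
python3 - <<'E'
from h import *
c=dict(np.load('pics/top1.png.npz')); im=c['image']; hsv=cv2.cvtColor(im,cv2.COLOR_RGB2HSV)
def big(m,x0,x1,y0,y1):
    k=np.zeros(m.shape,np.uint8);k[y0:y1,x0:x1]=m[y0:y1,x0:x1]
    n,l,s,ce=cv2.connectedComponentsWithStats(k);i=1+np.argsort(-s[1:,4]);return l,i,s,ce
V=hsv[...,2]
l,i,s,ce=big((V<60).astype(np.uint8),285,400,205,320)
pts=np.argwhere(l==i[0])[:,::-1].astype(np.int32)
h=cv2.convexHull(pts);e=cv2.fitEllipse(h);print('disc',s[i[0]],e,ray(c,*e[0],.063))
C=ray(c,*e[0],.063)
m=((hsv[...,0]>15)&(hsv[...,0]<35)&(hsv[...,1]>120)).astype(np.uint8)
l,i,s,ce=big(m,312,332,305,330);p=np.argwhere(l==i[0])[:,::-1];t=p[p[:,1]==p[:,1].min()].mean(0)
P=ray(c,*t,.061);print('ptr',t,P,'tail',ray(c,*p[p[:,1]>=p[:,1].max()-1].mean(0),.061)); d=P-C;print('r',np.hypot(*d[:2]),np.degrees(np.arctan2(d[1],d[0])))
l,i,s,ce=big((V>190).astype(np.uint8),300,375,225,300)
for k in i[:6]:
    w=ray(c,*ce[k],.064)-C;print('win',s[k],ce[k],np.hypot(*w[:2]),np.degrees(np.arctan2(w[1],w[0])))
for nm,uv,z in [('btn',(265,272),.07),('loupe',(277,212),.07),('jar',(426,230),.085),('tile',(404,305),.008)]: print(nm,ray(c,*uv,z))
for uv in [(270,195),(398,224),(373,342),(240,312)]: print('deck',ray(c,*uv,.05))
cv2.imwrite('pics/top1c.png',cv2.resize(im[180:350,230:440,::-1],None,fx=3.5,fy=3.5,interpolation=cv2.INTER_CUBIC))
z=c['z_map'];T=c['world_from_camera'];print('cam',T[:3,3]);print('btn z',T[2,3]-z[268:277:2,258:274:2])
E
```

```text
disc [ 298  222   76   85 3587] ((335.3713684082031, 263.1049499511719), (73.15007019042969, 86.43671417236328), 158.31454467773438) [ 0.5522211  -0.03576091  0.063     ]
ptr [324. 312.] [ 0.43678268 -0.01184372  0.061     ] tail [ 0.40142134 -0.00528187  0.061     ]
r 0.11789003894784783 168.29474441113894
btn [0.52657177 0.12953587 0.07      ]
loupe [0.66984187 0.10666119 0.07      ]
jar [ 0.63479854 -0.24573106  0.085     ]
tile [ 0.45527985 -0.20985542  0.008     ]
deck [0.71410075 0.12729085 0.05      ]
deck [ 0.65149148 -0.18586818  0.05      ]
deck [ 0.36918761 -0.12952322  0.05      ]
deck [0.43059252 0.18747429 0.05      ]
cam [5.16541662e-01 3.24449998e-04 1.13867086e+00]
btn z [[0.06592601 0.07559579 0.0725072  0.0756765  0.07167882 0.07433754
  0.06717652 0.06291836]
 [0.06689411 0.07386499 0.07713252 0.07466632 0.07615    0.07871514
  0.06509751 0.06536728]
 [0.07441491 0.07625621 0.07561475 0.07547968 0.07957786 0.07602626
  0.06590801 0.06758374]
 [0.06479341 0.07806009 0.07756525 0.0736981  0.07495254 0.07850188
  0.06762856 0.07045919]
 [0.06650919 0.07500607 0.07480734 0.07537526 0.07445437 0.06794959
  0.06627208 0.06747728]]
```

View pics/top1c.png

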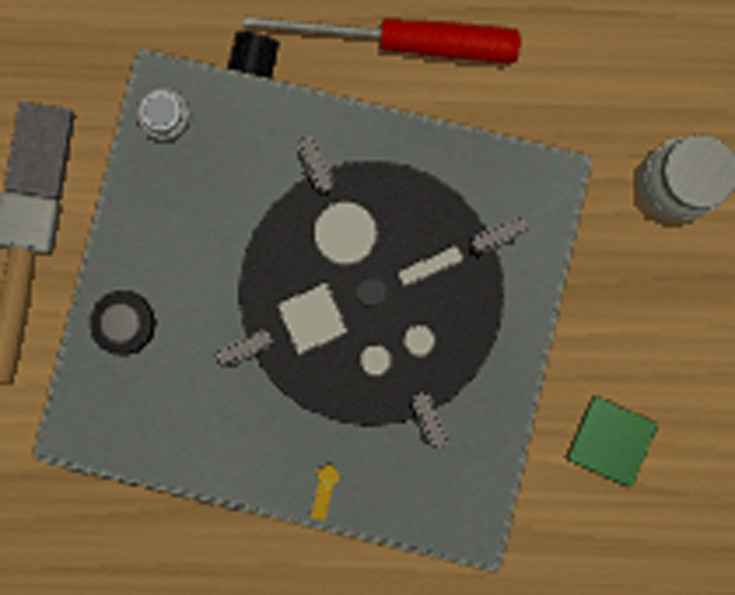

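The crop confirms it. The centre is about (0.5515, -0.037), the pointer is at 168.3° and the slot tab is at -66°, so the turret needs about 126° clockwise. I'll come down between the round and slot tabs and sweep the slot tab round.

Emit:
step_arm(
  deltas=[
    [27,-38,0,0,0,0,-1],
    [27,-38,0,0,0,0,-1],
    [27,-38,0,0,0,0,-1],
    [27,-38,0,0,0,0,-1],
    [27,-38,0,0,0,0,-1],
  ],
  newtons=20,
)

```text
clock: 0.6
tcp_pos: [0.3384, 0.3464, 0.231]
orientation: [-0.0, 0.179, 0.984, -0.0]
wrist_force: [1.1, 1.7, -0.1]
finger_gap: 0.0126
grip_force: 0.0
```

Emit:
step_arm(
  deltas=[
    [27,-38,0,0,0,0,-1],
    [27,-38,0,0,0,0,-1],
    [27,-38,0,0,0,0,-1],
    [27,-38,0,0,0,0,-1],
    [27,-38,0,0,0,0,-1],
  ],
)

```text
clock: 1.1
tcp_pos: [0.4736, 0.1562, 0.2311]
orientation: [-0.0, 0.179, 0.984, 0.0]
wrist_force: [0.6, 0.8, 0.7]
finger_gap: 0.0
grip_force: 0.0
```

Emit:
step_arm(
  deltas=[
    [27,-38,0,0,0,0,-1],
    [27,-38,0,0,0,0,-1],
    [27,-38,0,0,0,0,-1],
    [27,-38,0,0,0,0,-1],
    [27,-38,0,0,0,0,-1],
  ],
)

```text
clock: 1.6
tcp_pos: [0.6086, -0.0337, 0.2308]
orientation: [-0.0, 0.18, 0.984, 0.0]
wrist_force: [0.3, 0.8, 0.2]
finger_gap: 0.0
grip_force: 0.0
```

Emit:
step_arm(
  deltas=[
    [29,-43,0,0,0,0,-1],
    [0,0,-45,0,0,0,-1],
    [0,0,-45,0,0,0,-1],
    [0,0,-40,0,0,0,-1],
    [0,0,-27,0,0,0,-1],
  ],
)

```text
clock: 2.1
tcp_pos: [0.6337, -0.0732, 0.0702]
orientation: [-0.003, 0.18, 0.984, 0.0]
wrist_force: [-0.1, 0.3, -0.9]
finger_gap: 0.0001
grip_force: 0.0
```

Run:
```python
from h import *
s=get_state();print(s['tcp_pos'],s['wrist_force'])
C=np.array([.5515,-.037])
a=np.radians(np.arange(-25,-180,-7.5));p=C+.095*np.c_[np.cos(a),np.sin(a)]
print(np.c_[np.degrees(a[1:]),np.diff(p*1e3,axis=0).round(1),p[1:].round(3)])
```

```text
[ 0.63372604 -0.07320664  0.07023351] [-0.10904858  0.26802217 -0.85578813]
[[-3.250e+01 -6.000e+00 -1.090e+01  6.320e-01 -8.800e-02]
 [-4.000e+01 -7.300e+00 -1.000e+01  6.240e-01 -9.800e-02]
 [-4.750e+01 -8.600e+00 -9.000e+00  6.160e-01 -1.070e-01]
 [-5.500e+01 -9.700e+00 -7.800e+00  6.060e-01 -1.150e-01]
 [-6.250e+01 -1.060e+01 -6.400e+00  5.950e-01 -1.210e-01]
 [-7.000e+01 -1.140e+01 -5.000e+00  5.840e-01 -1.260e-01]
 [-7.750e+01 -1.190e+01 -3.500e+00  5.720e-01 -1.300e-01]
 [-8.500e+01 -1.230e+01 -1.900e+00  5.600e-01 -1.320e-01]
 [-9.250e+01 -1.240e+01 -3.000e-01  5.470e-01 -1.320e-01]
 [-1.000e+02 -1.240e+01  1.400e+00  5.350e-01 -1.310e-01]
 [-1.075e+02 -1.210e+01  3.000e+00  5.230e-01 -1.280e-01]
 [-1.150e+02 -1.160e+01  4.500e+00  5.110e-01 -1.230e-01]
 [-1.225e+02 -1.090e+01  6.000e+00  5.000e-01 -1.170e-01]
 [-1.300e+02 -1.000e+01  7.300e+00  4.900e-01 -1.100e-01]
 [-1.375e+02 -9.000e+00  8.600e+00  4.810e-01 -1.010e-01]
 [-1.450e+02 -7.800e+00  9.700e+00  4.740e-01 -9.100e-02]
 [-1.525e+02 -6.400e+00  1.060e+01  4.670e-01 -8.100e-02]
 [-1.600e+02 -5.000e+00  1.140e+01  4.620e-01 -6.900e-02]
 [-1.675e+02 -3.500e+00  1.190e+01  4.590e-01 -5.800e-02]
 [-1.750e+02 -1.900e+00  1.230e+01  4.570e-01 -4.500e-02]]
```

Emit:
step_arm(
  deltas=[
    [-2,-13,3,0,0,0,-1],
    [-7,-10,0,0,0,0,-1],
    [-9,-9,0,0,0,0,-1],
    [-10,-8,0,0,0,0,-1],
    [-10,-6,0,0,0,0,-1],
  ],
)

```text
clock: 2.6
tcp_pos: [0.5985, -0.1204, 0.0793]
orientation: [0.002, 0.18, 0.984, 0.0]
wrist_force: [1.7, 2.3, 0.5]
finger_gap: 0.0003
grip_force: 1.3
```

Emit:
step_arm(
  deltas=[
    [-12,-6,-4,0,0,0,-1],
    [-12,-4,0,0,0,0,-1],
    [-12,-2,0,0,0,0,-1],
    [-12,0,0,0,0,0,-1],
    [-12,1,0,0,0,0,-1],
  ],
)

```text
clock: 3.1
tcp_pos: [0.5381, -0.131, 0.0746]
orientation: [0.002, 0.18, 0.984, 0.0]
wrist_force: [2.6, 0.2, -1.2]
finger_gap: 0.0003
grip_force: 1.2
```

Run:
```python
from h import *
snap('top','top2.png');s=get_state();print(s['tcp_pos'],s['wrist_force'])
im=cv2.imread('pics/top2.png');cv2.imwrite('pics/top2c.png',cv2.resize(im[180:350,230:440],None,fx=3.5,fy=3.5,interpolation=cv2.INTER_CUBIC))
```

```text
[ 0.53568988 -0.13043927  0.07430055] [-2.43477282  0.91692005  0.22747841]
```

View pics/top2c.png

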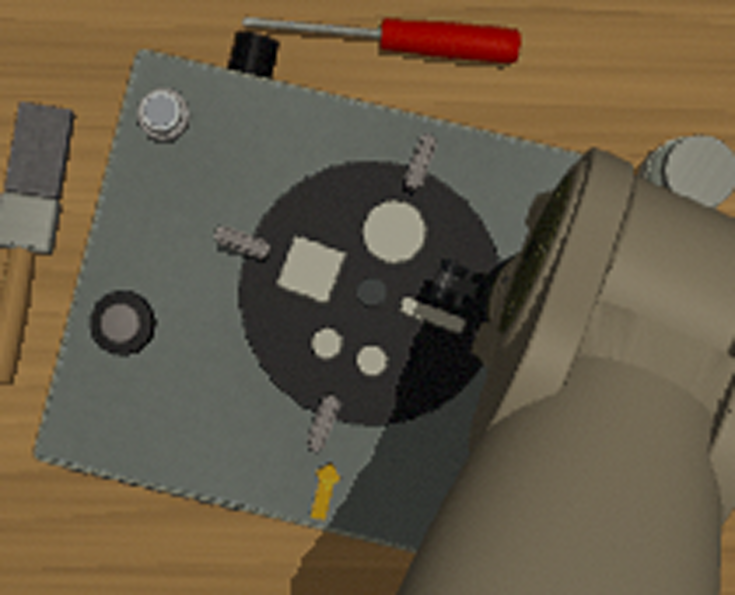

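The push works: the slot tab is now near -111° and the finger trails it by about 12°. Nothing else has moved. I'll carry on along the arc.

Emit:
step_arm(
  deltas=[
    [-12,3,0,0,0,0,-1],
    [-12,4,0,0,0,0,-1],
    [-11,6,0,0,0,0,-1],
    [-10,7,0,0,0,0,-1],
    [-9,9,0,0,0,0,-1],
  ],
)

```text
clock: 3.65
tcp_pos: [0.4844, -0.1018, 0.0743]
orientation: [0.001, 0.18, 0.984, -0.0]
wrist_force: [1.7, -0.1, 1.1]
finger_gap: -0.0001
grip_force: 1.4
```

Emit:
step_arm(
  deltas=[
    [-8,10,0,0,0,0,-1],
    [-6,10,0,0,0,0,-1],
    [-5,10,0,0,0,0,-1],
    [-2,6,0,0,0,0,-1],
    [0,0,0,0,0,0,-1],
  ],
)

```text
clock: 4.15
tcp_pos: [0.4618, -0.0641, 0.073]
orientation: [-0.001, 0.179, 0.984, 0.0]
wrist_force: [-0.1, -0.5, 0.4]
finger_gap: 0.0001
grip_force: 0.1
```

```bash
cat >> h.py <<'E'
def slot(f):
    c=snap('top',f);s=get_state();t=s['tcp_pos'];C=np.array([.5515,-.037]);d=t[:2]-C
    print(t,s['wrist_force'],'finger',np.degrees(np.arctan2(d[1],d[0])),np.hypot(*d))
    V=cv2.cvtColor(c['image'],cv2.COLOR_RGB2HSV)[...,2]
    m=np.zeros(V.shape,np.uint8);m[215:310,290:385]=(V[215:310,290:385]>140)
    n,l,st,ce=cv2.connectedComponentsWithStats(m)
    for k in range(1,n):
        w=ray(c,*ce[k],.064)[:2]-C;r=np.hypot(*w)
        if st[k,4]>15 and r<.075: print('win',st[k,4],ce[k].round(1),r.round(3),np.degrees(np.arctan2(w[1],w[0])).round(1))
    cv2.imwrite('pics/c_'+f,cv2.resize(cv2.imread('pics/'+f)[180:350,230:440],None,fx=3.5,fy=3.5,interpolation=cv2.INTER_CUBIC))
E
python3 -c "
from h import *
slot('top3.png')"
```

```text
[ 0.46193575 -0.0644657   0.07289966] [-1.17758279  0.90702644 -0.16914575] finger -162.9513631884059 0.09368094134799818
win 204 [334.8 244.6] 0.045 4.8
win 46 [317.3 256.8] 0.047 72.0
win 226 [354.1 262.2] 0.043 -84.7
win 49 [317.7 270.4] 0.046 112.6
win 59 [336.3 280.6] 0.041 -177.3
```

View pics/c_top3.png

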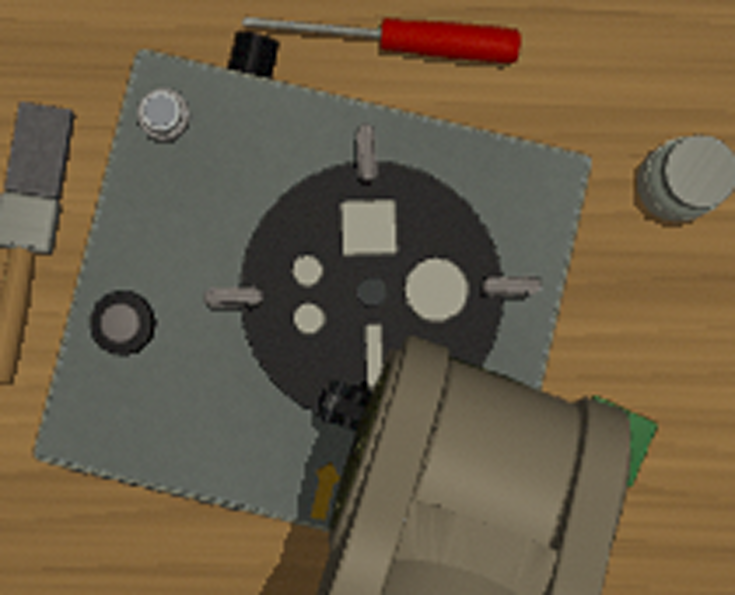

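The slot is at about -178° and the pointer at about -191.5°, so there's roughly 13.7° left. That's about 22 mm of finger travel.

Emit:
step_arm(
  deltas=[
    [-1,5,0,0,0,0,-1],
    [-1,5,0,0,0,0,-1],
    [-1,5,0,0,0,0,-1],
    [-1,5,0,0,0,0,-1],
    [0,0,0,0,0,0,-1],
  ],
)

```text
clock: 4.7
tcp_pos: [0.4588, -0.0447, 0.0733]
orientation: [-0.0, 0.179, 0.984, 0.0]
wrist_force: [0.5, -0.2, 0.6]
finger_gap: 0.0001
grip_force: 0.4
```

```bash
python3 -c "
from h import *
slot('top4.png')"
```

```text
[ 0.45870481 -0.044831    0.0733068 ] [0.33314682 0.98285868 0.652474  ] finger -175.17622871949368 0.09312503750267256
win 204 [338.5 244.7] 0.045 -6.6
win 45 [319.  253.2] 0.047 60.4
win 225 [354.  265.9] 0.043 -96.3
win 50 [316.6 266.7] 0.046 101.3
win 21 [333.6 275.6] 0.029 170.5
```

Emit:
step_arm(
  deltas=[
    [0,3,0,0,0,0,-1],
    [0,0,0,0,0,0,-1],
    [0,0,0,0,0,0,-1],
    [1,-10,0,0,0,0,-1],
    [1,-12,0,0,0,0,-1],
  ],
)

```text
clock: 5.25
tcp_pos: [0.4608, -0.0647, 0.0732]
orientation: [-0.0, 0.179, 0.984, 0.0]
wrist_force: [0.1, -0.1, -0.5]
finger_gap: -0.0002
grip_force: 0.0
```

Emit:
step_arm(
  deltas=[
    [0,0,40,0,0,0,-1],
    [0,0,45,0,0,0,-1],
    [-40,-30,30,0,0,0,-1],
    [0,-40,0,0,0,0,-1],
    [0,-40,0,0,0,0,-1],
  ],
)

```text
clock: 5.75
tcp_pos: [0.4266, -0.1721, 0.1857]
orientation: [0.002, 0.179, 0.984, -0.0]
wrist_force: [0.5, -0.4, 0.6]
finger_gap: -0.0001
grip_force: 0.0
```

```bash
python3 -c "
from h import *
slot('top5.png')"
```

```text
[ 0.42753819 -0.17796672  0.18516685] [ 2.65229741 -5.3805266   0.29577842] finger -131.3274076197066 0.18771826071948547
win 208 [339.2 244.8] 0.045 -8.6
win 48 [319.2 252.9] 0.047 59.5
win 227 [353.9 266.4] 0.043 -97.9
win 50 [316.5 266.4] 0.046 100.3
win 62 [332.3 281.3] 0.043 170.0
```

View pics/c_top5.png

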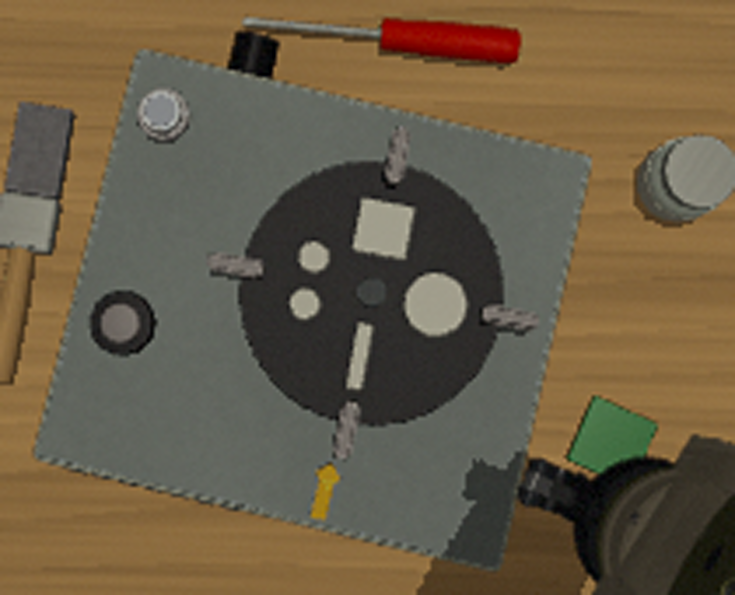

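The slot filter is close to the pointer, with the tab end at crop (342,458) and the tip at (329,465). It looks a couple of degrees short, so I'll measure both in world coordinates.

Run:
```python
from h import *
c=dict(np.load('pics/top5.png.npz'));print(c['world_from_camera'][:3,:3].round(4))
f=lambda u,v,z:ray(c,230+(u+.5)/3.5-.5,180+(v+.5)/3.5-.5,z)[:2]
ang=lambda d:np.degrees(np.arctan2(d[1],d[0]))
print('tabs',ang(f(347,430,.087)-f(397,153,.087)),ang(f(235,265,.087)-f(510,319,.087))+90)
C=np.mean([f(347,430,.087),f(397,153,.087),f(235,265,.087),f(510,319,.087)],0);print('C',C, 'hub',f(371,291,.066))
print('win',ang(f(359,356,.064)-f(384,229,.064)),ang(f(309,280,.064)-f(435.5,304,.064))+90)
hsv=cv2.cvtColor(c['image'],cv2.COLOR_RGB2HSV);m=np.zeros((480,640),bool)
m[305:332,312:334]=((hsv[...,0]>15)&(hsv[...,0]<35)&(hsv[...,1]>140))[305:332,312:334]
p=np.argwhere(m)[:,::-1].astype(np.float32)
for y in range(305,332):
    q=p[p[:,1]==y]
    if len(q): print(y,q[:,0].min(),q[:,0].max(),end='; ')
W=np.array([ray(c,*q,.061)[:2] for q in p]);vx,vy,x,y=cv2.fitLine(W.astype(np.float32),cv2.DIST_L2,0,.01,.01).ravel()
print('\nptr axis',ang([vx,vy]),'centroid bearing',ang(W.mean(0)-C),ang(W.mean(0)-np.array([.5522,-.0358])))
```

```text
[[ 0.0272 -0.9942  0.1039]
 [-0.9996 -0.0275 -0.0011]
 [ 0.004  -0.1038 -0.9946]]
tabs 171.12496491419188 170.47534419322062
C [ 0.55213992 -0.03640988] hub [ 0.55289356 -0.03628498]
win 170.22110732362336 170.84188870588787
312 324.0 324.0; 313 322.0 325.0; 314 321.0 325.0; 315 320.0 325.0; 316 321.0 326.0; 317 321.0 326.0; 318 321.0 324.0; 319 321.0 324.0; 320 320.0 324.0; 321 320.0 324.0; 322 320.0 323.0; 323 320.0 323.0; 324 319.0 323.0; 325 319.0 323.0; 326 319.0 322.0; 327 319.0 322.0; 330 312.0 314.0; 331 312.0 317.0; 
ptr axis -24.104908 centroid bearing 167.4809910127421 167.73247691076148
```

The camera is rolled by 1.5°. With that included, the slot is at about 170.7° and the pointer at about 168°. I'll nudge it another 2.5°, which is about 4 mm.

Emit:
step_arm(
  deltas=[
    [17,50,0,0,0,0,-1],
    [17,50,0,0,0,0,-1],
    [0,0,-50,0,0,0,-1],
    [0,0,0,0,0,0,-1],
    [0,0,0,0,0,0,-1],
  ],
)

```text
clock: 6.3
tcp_pos: [0.4578, -0.0756, 0.1336]
orientation: [-0.002, 0.18, 0.984, 0.0]
wrist_force: [-0.0, -0.3, 0.8]
finger_gap: -0.0
grip_force: 0.0
```

Emit:
step_arm(
  deltas=[
    [0,0,-40,0,0,0,-1],
    [0,0,-20,0,0,0,-1],
    [0,15,0,0,0,0,-1],
    [0,10,0,0,0,0,-1],
    [0,0,0,0,0,0,-1],
  ],
)

```text
clock: 6.8
tcp_pos: [0.4602, -0.0509, 0.0758]
orientation: [0.001, 0.179, 0.984, -0.0]
wrist_force: [-0.1, -0.2, -0.9]
finger_gap: 0.0
grip_force: 0.0
```

Emit:
step_arm(
  deltas=[
    [0,6,0,0,0,0,-1],
    [0,4,0,0,0,0,-1],
    [-1,3,0,0,0,0,-1],
    [0,0,0,0,0,0,-1],
    [0,0,0,0,0,0,-1],
  ],
)

```text
clock: 7.3
tcp_pos: [0.4582, -0.0376, 0.0744]
orientation: [0.0, 0.179, 0.984, -0.0]
wrist_force: [0.6, -1.0, 1.6]
finger_gap: 0.0
grip_force: 1.0
```

Emit:
step_arm(
  deltas=[
    [1,-10,0,0,0,0,-1],
    [1,-12,0,0,0,0,-1],
    [0,0,40,0,0,0,-1],
    [0,0,45,0,0,0,-1],
    [0,-50,0,0,0,0,-1],
  ],
)

```text
clock: 7.8
tcp_pos: [0.4627, -0.1081, 0.1643]
orientation: [0.004, 0.176, 0.984, 0.0]
wrist_force: [3.2, -1.3, 0.8]
finger_gap: 0.0001
grip_force: 0.0
```

Emit:
step_arm(
  deltas=[
    [-30,-50,0,0,0,0,-1],
    [0,0,0,0,0,0,-1],
  ],
)

```text
clock: 8.0
tcp_pos: [0.4322, -0.1575, 0.1591]
orientation: [-0.0, 0.183, 0.983, -0.001]
wrist_force: [0.4, 0.5, 0.4]
finger_gap: 0.0001
grip_force: 0.0
```

```bash
python3 -c "
from h import *
slot('top6.png')"
```

```text
[ 0.43280451 -0.15535391  0.15889209] [ 0.80340883  0.21445698 -0.47868613] finger -135.0825625293859 0.16761941386044718
win 207 [339.9 245. ] 0.045 -10.8
win 47 [319.6 252.2] 0.047 57.0
win 232 [353.8 267.2] 0.043 -100.5
win 51 [316.5 265.4] 0.046 97.5
win 66 [331.7 281. ] 0.043 167.9
```

The slot is now at about 168.3°, in line with the pointer. Next is the button at about (0.526, 0.131), top about 0.0755.

Emit:
step_arm(
  deltas=[
    [16,48,0,0,0,0,-1],
    [16,48,0,0,0,0,-1],
    [16,48,0,0,0,0,-1],
    [16,48,0,0,0,0,-1],
    [16,48,0,0,0,0,-1],
  ],
)

```text
clock: 8.55
tcp_pos: [0.5132, 0.0874, 0.1587]
orientation: [-0.0, 0.179, 0.984, 0.0]
wrist_force: [0.9, -0.7, 0.8]
finger_gap: 0.0005
grip_force: 0.0
```

Emit:
step_arm(
  deltas=[
    [13,46,0,0,0,0,-1],
    [0,0,-45,0,0,0,-1],
    [0,0,-15,0,0,0,-1],
    [0,0,0,0,0,0,-1],
    [0,0,0,0,0,0,-1],
  ],
)

```text
clock: 9.05
tcp_pos: [0.5258, 0.1312, 0.0989]
orientation: [-0.001, 0.179, 0.984, 0.0]
wrist_force: [0.3, 0.4, 0.3]
finger_gap: -0.0001
grip_force: 0.0
```

Emit:
step_arm(
  deltas=[
    [0,0,-15,0,0,0,-1],
    [0,0,-6,0,0,0,-1],
    [0,0,-3,0,0,0,-1],
    [0,0,-2,0,0,0,-1],
    [0,0,0,0,0,0,-1],
  ],
)

```text
clock: 9.55
tcp_pos: [0.5265, 0.1307, 0.0735]
orientation: [0.0, 0.18, 0.984, 0.0]
wrist_force: [-0.8, 0.3, -0.7]
finger_gap: 0.0
grip_force: 0.0
```

Emit:
step_arm(
  deltas=[
    [0,0,-2,0,0,0,-1],
    [0,0,-2,0,0,0,-1],
    [0,0,0,0,0,0,-1],
    [0,0,0,0,0,0,-1],
  ],
)

```text
clock: 9.95
tcp_pos: [0.5267, 0.1308, 0.0694]
orientation: [0.001, 0.179, 0.984, 0.0]
wrist_force: [1.5, 0.3, 2.1]
finger_gap: 0.0001
grip_force: 1.1
```

Emit:
step_arm(
  deltas=[
    [0,0,-2,0,0,0,-1],
    [0,0,-2,0,0,0,-1],
    [0,0,0,0,0,0,-1],
    [0,0,0,0,0,0,-1],
  ],
)

```text
clock: 10.35
tcp_pos: [0.5268, 0.1308, 0.066]
orientation: [0.001, 0.179, 0.984, 0.0]
wrist_force: [-1.5, -1.1, 8.5]
finger_gap: -0.0001
grip_force: 4.3
```

Emit:
step_arm(
  deltas=[
    [0,0,-2,0,0,0,-1],
    [0,0,0,0,0,0,-1],
    [0,0,0,0,0,0,-1],
  ],
)

```text
clock: 10.65
tcp_pos: [0.5268, 0.1308, 0.0657]
orientation: [0.001, 0.179, 0.984, 0.0]
wrist_force: [-5.2, -1.7, 21.9]
finger_gap: 0.0002
grip_force: 10.6
```

Emit:
step_arm(
  deltas=[
    [0,0,10,0,0,0,-1],
    [0,0,40,0,0,0,-1],
    [0,0,50,0,0,0,-1],
    [-20,50,20,0,0,0,-1],
    [-20,50,0,0,0,0,-1],
  ],
)

```text
clock: 11.15
tcp_pos: [0.4923, 0.2212, 0.1838]
orientation: [0.003, 0.181, 0.983, 0.002]
wrist_force: [0.6, 0.5, -0.3]
finger_gap: 0.0001
grip_force: 0.0
```

Emit:
step_arm(
  deltas=[
    [-20,50,0,0,0,0,-1],
    [-20,50,0,0,0,0,-1],
    [0,50,0,0,0,0,-1],
    [0,0,0,0,0,0,-1],
    [0,0,0,0,0,0,-1],
  ],
)

```text
clock: 11.65
tcp_pos: [0.452, 0.3644, 0.1794]
orientation: [-0.001, 0.178, 0.984, -0.001]
wrist_force: [0.3, -1.0, 0.4]
finger_gap: -0.0
grip_force: 0.0
```

```bash
python3 -c "
from h import *
slot('top7.png')"
```

```text
[0.45229164 0.36336423 0.17955028] [-0.57821252 -0.57659819 -0.45580065] finger 103.91729008303287 0.4124728045811294
win 207 [339.9 245. ] 0.045 -10.8
win 46 [319.5 252.1] 0.047 57.0
win 229 [353.8 267.2] 0.043 -100.2
win 50 [316.5 265.4] 0.046 97.4
win 66 [331.7 281. ] 0.043 167.9
```

View pics/c_top7.png

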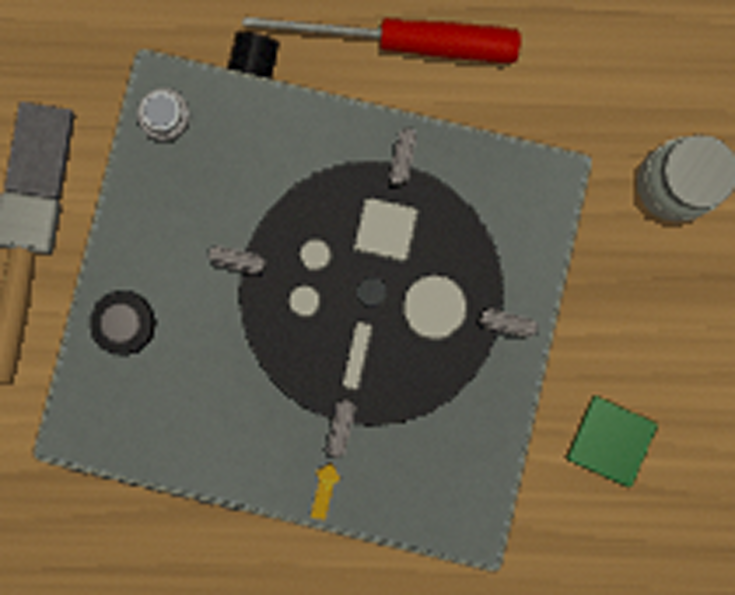

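The slot tab (crop (341,455)) is in line with the pointer (329,465), the button is clear and the bystanders haven't moved.

```bash
python3 -c "
from workcell import *
print(hand_in())"
```

```text
the job is handed in; nothing more can be done
None
```

I turned the slot filter's tab to the pointer (within about 1° by camera), then pressed the lamp button to its stop and released it. The bystanders in the last view (the pliers and mug were outside it) hadn't moved, and I handed the job in at about 12 s; no verdict came back.

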